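Clamp the seed aspirator's delivery pipe with a U-clamp

ROBOT

A 6-joint arm with a two-finger parallel gripper is mounted at the origin on the work surface. World frame = base frame: x ahead of the robot, y to its left, z up, the work surface at z = 0. Lengths are in m, angles in rad, forces in N, time in s.
With the tool pointing down it reaches from about 0.35 to 0.85 m from the base axis. Payload 8.1 kg.
Tool frame: the origin (TCP) lies on the mounting face of the last link; the fingertips stand 186 mm ahead of it and the grasp point (between the pads) lies 167 mm ahead of it; z points along the fingers, y is the line along which they close (so a half turn about z gives the same grasp; the last joint's range is limited). The gripper opens to 93 mm and grips with 3 to 60 N. Pads are 15 mm wide; open, the fingers measure 128 mm over their backs; the gripper's body (75 mm by 188 mm) begins 65 mm behind the grasp point.
Start: joints at [1.25, 0.13, 1.488, -0, 1.523, -0.085], TCP at [0.14, 0.583, 0.405] pointing down, gripper open.
Joint ranges: [-2.96, 2.96], [-0.89, 2.26], [0.02, 2.5], [-1.34, 4.48], [0, 2.73], [-2.66, 2.66]. Speed limits (rad/s): [2.39, 2.39, 2.79, 3.14, 3.14, 3.14].

INTERFACE

Orientations are given as a rotation vector (axis times angle).
In Python, from plant import * gives the robot as it stands. The module is installed in compiled form; this text tells all that it offers.
- The arm moves only by the tool arm_command, never from a script. Its argument "increments" is a list of rows, each a list of 6 numbers: the shift along the tool's x, y, z in units of 0.2 m (1.0 is 0.2 m), then the turn, a rotation vector about the tool's x, y, z in units of pi rad (1.0 is pi rad). A call has exactly 5 rows; each row is the pose to reach, as a shift and turn from the pose commanded when the call began, along the tool's axes at that moment, turning the shorter way round; what a row does not reach only later rows make up. A row lasts 1/8 s, in which the tool goes at most 62.5 mm and 10.7 degrees, less where a joint would pass 70% of its speed; a pose out of reach is approached as far as the arm can. A call with a number of a shift or a turn outside -1 to 1 is refused whole. A call with a gripper value outside its range is refused whole. "fingers" is the closure, from -1 (fully open) to 1 (shut), set as the call begins (left out, the last holds). The fingers move at their own pace and stop on an object; "force" is the grip in N (left out, the last holds). Time passes only in rows, so rows that repeat a pose let the fingers close, or fill a call up. It gives the time, the measured TCP pose, the force, the opening and the grip force at its end, in the units of the state.
- read_state(): the state, without advancing time (a new reading comes with each control period).
- read_camera(name): name is "scene" or "side" or "wrist"; returns a dict with "image" (420x560x3 uint8, red, green, blue), "fx", "fy", "cx", "cy" (pixels), "k1" (the pictures are not rectified: a ray, as slopes to the right and down, at radius r is drawn at 1 + k1 r^2 times it, then the intrinsics apply), "T" (4x4, takes a point from camera to world coordinates). Camera axes: x right, y down, z forward; pixel columns grow to the right and rows downward; lengths in m; the calibration is good to about 2 mm. A picture is of the moment at which its call begins. There is no depth.
- close_job(): hands the job in; it is judged then, once.
The state is a dict: "t": time; "q": joint angles; "dq": joint speeds; "joint_torque": joint torques, N m; "tool_pos": TCP position; "orientation": TCP orientation; "force": force on the tool from outside, world axes, zero at the start; "wrist_torque": the same for the moment, N m; "opening": finger opening in m; "gripper_force": force on a finger pad.
Only numpy, scipy, OpenCV 4.12 (cv2) and the standard library are available. Lean on these libraries where they do the work, as an engineer would, in place of code of your own. Each camera call takes 0.05 s, during which the arm holds its last target. There are 200 camera calls.

TASK

Lift the U-clamp off its wooden rest, straddle the white delivery pipe of the seed aspirator with it, feel both legs into the two holes of the bracket plate under the pipe, and press it down gently until its crossbar sits fully home and square on the pipe. Then let go; do not force the clamp against the plate or the pipe, and leave the jar, the carton and the cup where they stand.

Things in the scene. Friction and masses are not known exactly. Their poses are not given: they have to be found in the camera images.
- clamp: loose steel U-clamp, upright, ~0.15 kg. Origin: centre of the crossbar's underside, which bears on the pipe. x: leg to leg; y: along the pipe once mounted; z up. Round legs, 8 mm dia, round ends, at x = -27, +27 mm (46 mm clear between), reach 68 mm below the origin; a 0.8 mm snap bead on each leg's outer side. Crossbar 66 x 12 x 10 mm (z 0-10). Same after half a turn. Starts astride the rest.
- clamp_grip (a point): middle of the clamp's flat-sided black grip block, 26 mm above the clamp's origin; the block is 42 (x) x 16 (y) x 32 mm high (z 10 to 42 mm above the clamp's origin), pinched from above across its 16 mm (y)
- rest: fixed wooden rest: a foot 110 x 80 x 12 mm and on it an upright block 40 (x) x 60 (y) mm, its top 85 mm above the bench; origin on the bench under its centre. The clamp's crossbar lies on the block's top, legs hanging free on either side (x).
- duct: fixed seed aspirator; origin on the bench below its delivery pipe's axis, y along the pipe, z up. Its box, 150 x 140 mm and 205 mm high with the funnel, is at y = -0.26 m. Two saddles carry the pipe at y = -66 and +66 mm, lower than the pipe's axis; the foot board is 130 x 220 x 12 mm. It carries the bracket plate and the shoes described below
- pipe: white delivery pipe, fixed on the aspirator, level, 40 mm in diameter, along its y (same x, y axes as duct). Origin on its axis, 70 mm above the bench, above duct's origin; its top is 90 mm above the bench; bare from y = -0.17 to +0.10 m. It is thin-walled: the clamp must not press on it with more than 25 N
- seat (a point): point on top of the pipe, 90 mm above the bench, at the middle of the plate's range. When seated the clamp's origin is at this height and on the pipe's axis line, off along the pipe (duct y) by as much as the holes are
- plate_mid (a point): middle of the bracket plate's range, at its top face, 48 mm above the bench. Steel plate 120 (duct x) x 80 x 5 mm under the pipe, two through holes 12 (x) x 10 (y) mm at x = -27 and +27 mm. It is set stiffly on rails: both holes lie at the same unmeasured y, -17 to +17 mm from this point: see or feel for them. Legs that miss land with the crossbar 26 mm over the pipe.
- shoes (a point): level of two sprung rubber shoes, 38.5 mm above the bench, under the plate. They grip the legs from 9 mm into the holes: push down steadily, some 4 to 15 N; hardest 7 to 4 mm above the seat, where the beads snap under the shoes. Let go before that, the clamp stays up or sags, not home. Over 30 N between the clamp and the plate with its shoes counts as forcing
- jar: lidded sample jar, 56 mm in diameter, 85 mm high, origin under its centre; a bystander
- carton: cardboard carton 70 x 90 x 60 mm, origin under its centre; a bystander
- cup: open white cup, 66 mm in diameter, 60 mm high, origin under its centre; a bystander
There are look-alikes about, which are no part of the job. Of the things shaped like the clamp, the steel one is meant.

How it is judged:
By the outcome, as a careful person would: the job done as asked, in the order asked, and still so for the second after the job is handed in, with the robot touching nothing.
It also fails if it takes over 72 s, if anything falls off the work surface, if the arm or the gripper's body presses on something with over 40 N, if the wrist force passes 120 N, or if a joint passes its speed limit or range.

## Working session

There is one attempt and no reset: what is moved stays moved. The work goes in short steps, Python scripts to look and compute and a tool call to move; the robot and the scene stay as the last step left them, time stands still between calls to the robot, and variables do not carry over. Pictures are saved under pics/ and viewed, at most 10 in all, crops included, and the job is handed in when it is done.

Besides the shell and the picture viewer there is one more tool, called as name(argument=value, ...), one argument or row to a line, values as JSON. arm_command: Moves the arm, as the interface text tells. Shifts and turns lie within -1 to 1; 1 stands for 0.2 m of shift or pi rad of turn. Its arguments: {"type":"object","properties":{"increments":{"type":"array","items":{"type":"array","items":{"type":"number","minimum":-1,"maximum":1}}},"fingers":{"type":"number"},"force":{"type":"number"}},"required":["increments"]}

```bash
mkdir -p pics; cat > h.py <<'E'
from plant import *
import numpy as np, cv2
from scipy.spatial.transform import Rotation as R
def snap(n,f):
    c=read_camera(n); cv2.imwrite(f'pics/{f}.png',c['image'][:,:,::-1]); c2={k:v for k,v in c.items()}
    np.save(f'pics/{f}.npy',c2,allow_pickle=True); return c
def load(f): return np.load(f'pics/{f}.npy',allow_pickle=True).item()
def KD(c): return np.array([[c['fx'],0,c['cx']],[0,c['fy'],c['cy']],[0,0,1.]]),np.array([c['k1'],0,0,0,0.])
def ray(c,u,v):
    K,D=KD(c); p=cv2.undistortPoints(np.array([[[u,v]]],float),K,D)[0,0]
    T=np.array(c['T']); return T[:3,3],T[:3,:3]@np.array([p[0],p[1],1])
def atz(c,u,v,z):
    o,d=ray(c,u,v); return o+d*(z-o[2])/d[2]
def proj(c,P):
    T=np.linalg.inv(np.array(c['T'])); K,D=KD(c)
    q,_=cv2.projectPoints(np.atleast_2d(P).astype(float),cv2.Rodrigues(T[:3,:3])[0],T[:3,3],K,D); return q[:,0]
def rel(p,yaw=None):
    "target TCP p, down; increments in tool frame"
    s=read_state(); Rt=R.from_rotvec(s['orientation']).as_matrix()
    return Rt.T@(np.array(p)-s['tool_pos'])/0.2
E
python3 - <<'E'
from h import *
a=snap('scene','s0');b=snap('side','d0')
cv2.imwrite('pics/both.png',np.hstack([a['image'],b['image']])[:,:,::-1][:, :])
for c in(a,b): print(np.round(c['T'],3).tolist(),c['fx'])
s=read_state();print(s['tool_pos'],R.from_rotvec(s['orientation']).as_matrix().round(3).tolist(),s['opening'],s['force'])
E
```

```text
[[-0.694, 0.54, -0.476, 0.956], [0.72, 0.507, -0.474, 0.505], [-0.015, -0.672, -0.741, 0.692], [0.0, 0.0, 0.0, 1.0]] 457.388257295389
[[-0.999, -0.024, 0.045, 0.52], [-0.048, 0.756, -0.652, 0.614], [-0.018, -0.654, -0.757, 0.659], [0.0, 0.0, 0.0, 1.0]] 447.08550175461914
[0.14009583 0.58321409 0.40383112] [[-0.972, 0.234, -0.0], [0.234, 0.972, -0.002], [0.0, -0.002, -1.0]] 0.09306873455931355 [0.01279164 0.04160019 0.24726241]
```

View pics/s0.png

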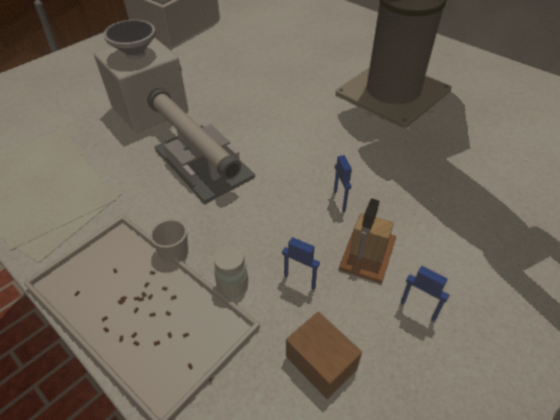

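View pics/d0.png

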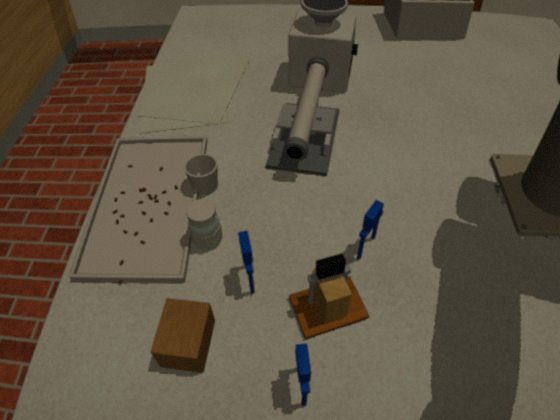

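The scene view shows the steel clamp with its black grip on the rest at (370,215). The pipe runs from (158,98) to (230,165), and there are three blue look-alikes. In the side view the grip is at (330,266) and the pipe end at (297,150). I'll enlarge these areas.

```bash
python3 - <<'E'
from h import *
a=load('s0')['image'];b=load('d0')['image']
def cr(i,x,y,w,h): return cv2.convertScaleAbs(cv2.resize(i[y:y+h,x:x+w],(400,300),interpolation=cv2.INTER_CUBIC),alpha=1.6)
# scale 4 for rest; 2.857.. use 100x75 & 133x100
o=np.vstack([np.hstack([cr(a,325,195,100,75),cr(b,285,250,100,75)]),np.hstack([cr(a,140,85,133,100),cr(b,250,50,133,100)])])
cv2.imwrite('pics/c1.png',o[:,:,::-1])
E
```

```text
(no output)
```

View pics/c1.png

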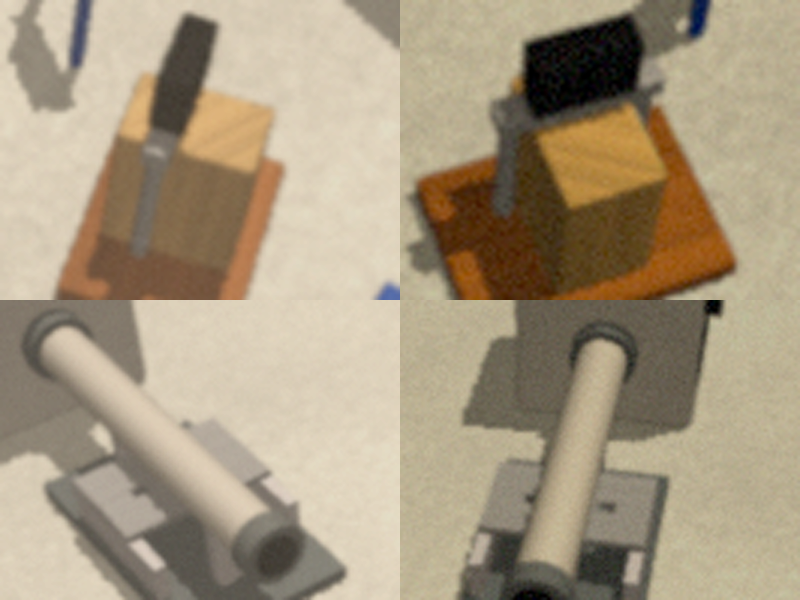

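The crop shows the following:
- **Clamp:** the grip block's outline in both views, and the rest's top face.
- **Plate:** both holes in the side view, as dark spots beside the pipe at about (294,116) and (318,119).

```bash
python3 - <<'E'
from h import *
a=load('s0');b=load('d0')
A=lambda x,y:(325+x/4,195+y/4); B=lambda x,y:(285+(x-400)/4,250+y/4)
C=lambda x,y:(140+x*.3325,85+(y-300)/3); D=lambda x,y:(250+(x-400)*.3325,50+(y-300)/3)
print('rest S',[atz(a,*A(*p),.085)[:2].round(3).tolist() for p in [(148,73),(273,107),(255,172)]])
print('rest D',[atz(b,*B(*p),.085)[:2].round(3).tolist() for p in [(545,150),(632,108),(665,178),(572,207)]])
print('grip D top edge',[atz(b,*B(*p),.127)[:2].round(3).tolist() for p in [(525,42),(632,15)]])
print('grip S far top',[atz(a,*A(*p),.127)[:2].round(3).tolist() for p in [(183,15),(217,22)]])
print('leg S bottom',atz(a,*A(140,250),.02)[:2].round(3))
print('holes D',[atz(b,*D(*p),.048)[:2].round(4).tolist() for p in [(531,497),(606,507)]])
print('hole S',atz(a,*C(137,490),.048)[:2].round(4))
print('plate D left corners',[atz(b,*D(*p),.048)[:2].round(4).tolist() for p in [(503,462),(668,477)]])
print('plate S',[atz(a,*C(*p),.048)[:2].round(4).tolist() for p in [(73,478),(122,540),(214,418),(272,470)]])
# pipe: mid between edges
print('pipe D',[ [atz(b,*D(*p),.07)[:2].round(4).tolist() for p in q] for q in [[(583,370),(628,370)],[(526,560),(580,565)]]])
print('pipe S',[ [atz(a,*C(*p),.07)[:2].round(4).tolist() for p in q] for q in [[(42,375),(85,343)],[(232,535),(270,510)]]])
E
```

```text
rest S [[0.465, 0.236], [0.444, 0.287], [0.48, 0.302]]
rest D [[0.488, 0.277], [0.455, 0.258], [0.444, 0.287], [0.478, 0.3]]
grip D top edge [[0.497, 0.258], [0.459, 0.245]]
grip S far top [[0.462, 0.246], [0.456, 0.258]]
leg S bottom [0.501 0.269]
holes D [[0.5418, -0.174], [0.4871, -0.1639]]
hole S [ 0.5434 -0.1713]
plate D left corners [[0.5641, -0.2164], [0.4406, -0.2015]]
plate S [[0.5667, -0.2157], [0.5843, -0.1368], [0.45, -0.1947], [0.4616, -0.1168]]
pipe D [[[0.5045, -0.3104], [0.469, -0.3116]], [[0.5424, -0.0771], [0.5063, -0.073]]]
pipe S [[[0.5218, -0.3065], [0.4736, -0.3164]], [[0.5432, -0.0648], [0.5084, -0.0649]]]
```

arm_command(
  increments=[
    [-0.2, -0.12, 0, 0, 0, 0],
    [-0.45, -0.27, 0, 0, 0, 0],
    [-0.7, -0.41, 0, 0, 0, 0],
    [-0.9, -0.53, 0, 0, 0, 0],
    [-1, -0.59, 0, 0, 0, 0],
  ],
  fingers=-1,
)

```text
t: 0.72
tool_pos: [0.3085, 0.4201, 0.4043]
orientation: [-0.373, -3.119, 0.001]
force: [-0.6, -0.1, -0.1]
opening: 0.0932
gripper_force: 0.0
```

arm_command(
  increments=[
    [-0.2, -0.12, 0, 0, 0, -0.03],
    [-0.45, -0.27, 0.05, 0, 0, -0.07],
    [-0.7, -0.41, 0.1, 0, 0, -0.12],
    [-0.9, -0.53, 0.15, 0, 0, -0.16],
    [-1, -0.59, 0.15, 0, 0, -0.186],
  ],
)

```text
t: 1.35
tool_pos: [0.475, 0.2583, 0.3731]
orientation: [0.546, -3.091, 0.002]
force: [-0.5, -0.1, 0.2]
opening: 0.0925
gripper_force: 0.0
```

```bash
python3 - <<'E'
from h import *
c=snap('wrist','w1')
s=read_state();Rt=R.from_rotvec(s['orientation']).as_matrix()
print(s['t'],s['tool_pos'],Rt.round(3).tolist(),np.round(c['T'],3).tolist(),c['fx'])
print(proj(c,[[.477,.259,.127]]))
E
```

```text
1.4 [0.47621177 0.25726548 0.3736311 ] [[-0.938, -0.345, -0.001], [-0.345, 0.938, -0.002], [0.001, -0.002, -1.0]] [[-0.343, 0.897, 0.278, 0.396], [0.939, 0.328, 0.101, 0.229], [-0.0, 0.296, -0.955, 0.353], [0.0, 0.0, 0.0, 1.0]] 368.6838459813856
[[280.87752527 238.85178141]]
```

View pics/w1.png

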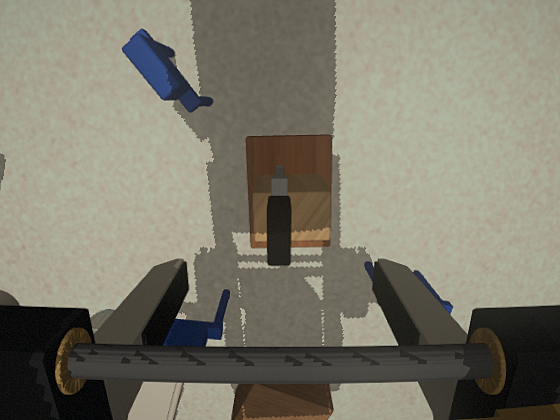

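The wrist view shows the grip block at columns 267–291 and rows 196–265. It is square to the image and centred between the fingers.

```bash
python3 - <<'E'
from h import *
c=load('w1');im=cv2.cvtColor(c['image'],cv2.COLOR_RGB2GRAY)
for v in (200,215,230,245,255,262): 
    k=np.where(im[v,250:310]<75)[0]+250; print(v,k.min(),k.max(),len(k))
print(im[190:272:2,279].tolist())
for p in [(268,196),(291,196),(267,264),(290.5,264)]: print(atz(c,*p,.127).round(4))
for x in (-.021,.021):
  for y in(-.008,.008):
    for z in(.095,.127):
      t=np.radians(20.2); print(x,y,z,proj(c,[[.477+np.cos(t)*x-np.sin(t)*y,.259+np.sin(t)*x+np.cos(t)*y,z]]).round(1))
s=read_state();Rt=R.from_rotvec(s['orientation']).as_matrix();print(s['tool_pos'],Rt.round(4).tolist())
E
```

```text
200 250 290 26
215 250 291 29
230 250 291 29
245 267 290 24
255 267 290 24
262 267 290 24
[86, 84, 88, 19, 28, 27, 25, 29, 29, 25, 28, 30, 30, 26, 31, 26, 27, 34, 34, 32, 30, 26, 37, 31, 36, 36, 37, 34, 32, 34, 35, 35, 36, 35, 38, 37, 35, 27, 145, 104, 106]
[0.4526 0.2414 0.127 ]
[0.4476 0.2551 0.127 ]
[0.4971 0.2565 0.127 ]
[0.4917 0.2713 0.127 ]
-0.021 -0.008 0.095 [[269.7 195.8]]
-0.021 -0.008 0.127 [[268.3 208.1]]
-0.021 0.008 0.095 [[291.8 195.7]]
-0.021 0.008 0.127 [[293.3 208. ]]
0.021 -0.008 0.095 [[270.3 249.7]]
0.021 -0.008 0.127 [[269.1 268. ]]
0.021 0.008 0.095 [[291.5 249.7]]
0.021 0.008 0.127 [[292.8 268. ]]
[0.47621177 0.25726548 0.3736311 ] [[-0.9385, -0.3454, -0.0006], [-0.3454, 0.9385, -0.002], [0.0013, -0.0017, -1.0]]
```

arm_command(
  increments=[
    [0, 0, 0.15, 0, 0, 0],
    [0, 0, 0.28, 0, 0, 0],
    [0, 0, 0.38, 0, 0, 0],
    [0, 0, 0.44, 0, 0, 0],
    [0, 0, 0.46, 0, 0, 0],
  ],
)

```text
t: 2.02
tool_pos: [0.4736, 0.2606, 0.282]
orientation: [0.544, -3.093, 0.0]
force: [-0.2, -0.7, -0.9]
opening: 0.0927
gripper_force: 0.0
```

arm_command(
  increments=[
    [0, 0, 0, 0, 0, 0],
    [0, 0, 0, 0, 0, 0],
    [0, 0, 0, 0, 0, 0],
    [0, 0, 0, 0, 0, 0],
    [0, 0, 0, 0, 0, 0],
  ],
  fingers=1,
  force=40,
)

```text
t: 2.65
tool_pos: [0.474, 0.2605, 0.2829]
orientation: [-0.545, 3.094, 0.0]
force: [-0.2, -0.5, 0.5]
opening: 0.0479
gripper_force: 0.0
```

arm_command(
  increments=[
    [0, 0, 0, 0, 0, 0],
    [0, 0, 0, 0, 0, 0],
    [0, 0, 0, 0, 0, 0],
    [0, 0, 0, 0, 0, 0],
    [0, 0, 0, 0, 0, 0],
  ],
)

```text
t: 3.28
tool_pos: [0.474, 0.2605, 0.2827]
orientation: [-0.545, 3.094, -0.0]
force: [-0.1, -1.6, 0.3]
opening: 0.0157
gripper_force: 40.0
```

arm_command(
  increments=[
    [0, 0, -0.04, 0, 0, 0],
    [0, 0, -0.15, 0, 0, 0],
    [0, 0, -0.3, 0, 0, 0],
    [0, 0, -0.45, 0, 0, 0],
    [0, 0, -0.6, 0, 0, 0],
  ],
)

```text
t: 3.9
tool_pos: [0.4738, 0.2605, 0.4042]
orientation: [-0.545, 3.094, 0.0]
force: [0.8, 0.2, -0.6]
opening: 0.016
gripper_force: 40.0
```

```bash
cat > go.py <<'E'
from h import *
import sys
# clamp-in-tool: grip point 167 + off ahead; want tool at xy, duct yaw d
s=read_state();Rt=R.from_rotvec(s['orientation']).as_matrix()
x,y,z,yaw=map(float,sys.argv[1:5])
cur=np.degrees(np.arctan2(-Rt[0,1],Rt[1,1]))
print(s['t'],s['tool_pos'],'yaw',cur.round(2),'tilt',Rt[:2,2].round(4),'F',s['force'].round(1))
print('inc',rel([x,y,z]).round(4),'turn z',(-(yaw-cur)/180).round(4))
E
python3 go.py .5145 -.169 .40 -9.5
```

```text
3.9 [0.47375446 0.2605122  0.40415859] yaw 19.98 tilt [0.0001 0.0002] F [ 0.8  0.2 -0.6]
inc [ 0.5422 -2.088   0.0203] turn z 0.1638
```

arm_command(
  increments=[
    [0.05, -0.15, 0, 0, 0, 0],
    [0.1, -0.35, 0, 0, 0, 0],
    [0.15, -0.6, 0, 0, 0, 0],
    [0.2, -0.85, 0, 0, 0, 0],
    [0.26, -1, 0, 0, 0, 0],
  ],
)

```text
t: 4.53
tool_pos: [0.4934, 0.0527, 0.4033]
orientation: [-0.543, 3.094, -0.0]
force: [0.3, -0.2, -0.3]
opening: 0.0158
gripper_force: 40.0
```

arm_command(
  increments=[
    [0.05, -0.2, 0, 0, 0, 0.03],
    [0.1, -0.45, 0, 0, 0, 0.07],
    [0.15, -0.7, 0, 0, 0, 0.11],
    [0.21, -0.9, 0, 0, 0, 0.15],
    [0.26, -1, 0, 0, 0, 0.164],
  ],
)

```text
t: 5.15
tool_pos: [0.5127, -0.153, 0.4031]
orientation: [0.268, 3.13, -0.0]
force: [-0.3, 0.6, -1.6]
opening: 0.0158
gripper_force: 40.0
```

arm_command(
  increments=[
    [0, 0, 0, 0, 0, 0],
    [0, 0, 0, 0, 0, 0],
    [0, 0, 0, 0, 0, 0],
    [0, 0, 0, 0, 0, 0],
    [0, 0, 0, 0, 0, 0],
  ],
)

```text
t: 5.78
tool_pos: [0.5129, -0.1505, 0.4028]
orientation: [0.26, 3.131, -0.0]
force: [-0.2, -0.2, -0.9]
opening: 0.0156
gripper_force: 40.0
```

```bash
python3 - <<'E'
from h import *
for n,f in (('wrist','w2'),('side','d2'),('scene','s2')): snap(n,f)
a=load('w2')['image'];b=load('d2')['image'][20:220,190:390]
cv2.imwrite('pics/w2b.png',cv2.convertScaleAbs(a[:,:,::-1],alpha=1.5))
E
python3 go.py .5145 -.169 .40 -9.5
```

```text
5.925 [ 0.51285104 -0.15077637  0.40274678] yaw -9.53 tilt [ 0. -0.] F [-0.1  0.4 -1.5]
inc [-0.0232 -0.0885  0.0137] turn z -0.0002
```

View pics/w2b.png

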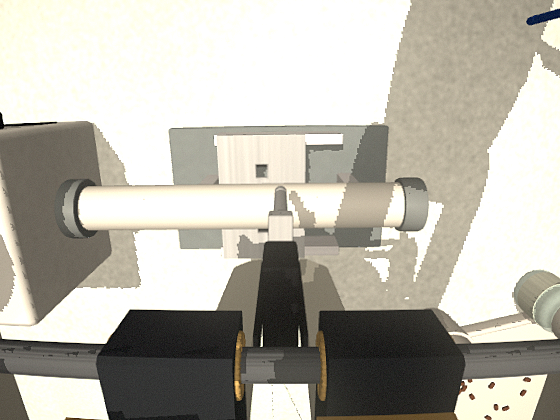

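The wrist view shows the far hole at (262,170) and the near hole partly hidden at (263,231). The pipe spans rows 185–228 and runs almost exactly along the image rows. I'll fit the pipe axis.

```bash
python3 - <<'E'
from h import *
from scipy.optimize import least_squares
c=load('w2');g=cv2.cvtColor(c['image'],cv2.COLOR_RGB2GRAY).astype(float)
sub=g[158:182,250:275]; m=sub<70
yy,xx=np.where(m); print('far hole',xx.min()+250,xx.max()+250,yy.min()+158,yy.max()+158,xx.mean()+250,yy.mean()+158,len(xx))
sub=g[225:240,250:272]; m=sub<60; yy,xx=np.where(m)
if len(xx): print('near',xx.min()+250,xx.max()+250,yy.min()+225,yy.max()+225,xx.mean()+250)
for u in (110,130,150,230,330,380): 
  d=np.diff(cv2.GaussianBlur(g,(5,1),0)[:,u]); print(u,[(int(v),int(d[v])) for v in range(172,240) if abs(d[v])>12])
E
```

```text
far hole 256 266 165 167 261.0833333333333 165.66666666666666 24
near 259 267 229 230 263.0
110 [(184, -13), (186, 18), (227, -12), (228, -22), (229, 12)]
130 [(184, -97), (185, 12), (186, 21), (228, -23)]
150 [(184, -93), (186, 20), (227, -17), (229, 58), (230, 19)]
230 [(182, -13), (183, -35), (184, 14), (185, 15), (226, -12), (227, -17), (228, 25), (229, 31)]
330 [(183, 18), (226, -19), (233, -14), (234, -13)]
380 [(182, 17), (226, 13), (238, -20), (239, -16)]
```

```bash
python3 - <<'E'
from h import *
from scipy.optimize import least_squares
c=load('w2')
top=[(120,185.2),(150,185),(230,184),(330,183.2),(380,182.3)];bot=[(110,228.6),(150,228.4),(230,227.6),(330,226.6),(380,226)]
def res(p):
    x0,w=p; d=np.array([np.sin(w),np.cos(w),0]); P=np.array([x0,-.17,.07]); r=[]
    for s,l in((1,top),(-1,bot)):
        for q in l:
            o,k=ray(c,*q); n=np.cross(d,k); n/=np.linalg.norm(n); n*=-1 if n[2]<0 else 1
            dist=(P-o)@n
            # signed; expected +-0.02
            r.append(dist)
    r=np.array(r); sg=np.sign(r); return (r-sg*.02)*1000
f=least_squares(res,[.514,.166]);x0,w=f.x
print(x0,np.degrees(w),f.fun.round(2))
ex=np.array([np.cos(w),-np.sin(w)]);ey=np.array([np.sin(w),np.cos(w)])
for u,v in [(262,170.5),(255.5,164),(268.5,164),(255.5,177),(268.5,177),(263,230)]:
    p=atz(c,u,v,.048)[:2]; print((u,v),p.round(4),'duct xy',((p-[x0,-.17])@ex).round(4),((p-[x0,-.17])@ey).round(4))
s=read_state(); p=s['tool_pos'][:2]; print('tool duct', (p-[x0,-.17])@ex,(p-[x0,-.17])@ey)
# leg: far leg axis, tip
Rt=R.from_rotvec(s['orientation']).as_matrix()
for sx in (-1,1):
  for z in (.2,.2658): print(sx,z,proj(c,[s['tool_pos']+Rt@[sx*.027,0,z]]).round(1))
for x in(-.033,.033): print('bar end top',proj(c,[s['tool_pos']+Rt@[x,0,.1878]]).round(1))
g=cv2.convertScaleAbs(c['image'][150:240,220:340],alpha=1.4)
cv2.imwrite('pics/w2c.png',cv2.resize(g,None,fx=6,fy=6,interpolation=cv2.INTER_CUBIC)[:,:,::-1])
E
```

```text
0.514639918841463 8.901294644385537 [-0.46 -0.73 -0.83 -1.   -0.51  0.68  0.61  0.75  0.78  0.83]
(262, 170.5) [ 0.4882 -0.1639] duct xy -0.0271 0.0019
(255.5, 164) [ 0.4813 -0.1687] duct xy -0.0332 -0.0039
(268.5, 164) [ 0.4832 -0.157 ] duct xy -0.033 0.008
(255.5, 177) [ 0.4931 -0.1709] duct xy -0.0211 -0.0042
(268.5, 177) [ 0.4951 -0.1591] duct xy -0.021 0.0078
(263, 230) [ 0.5453 -0.1733] duct xy 0.0308 0.0015
tool duct -0.004741858054558714 0.018715310005853466
-1 0.2 [[280.7 308.5]]
-1 0.2658 [[280.6 259.9]]
1 0.2 [[280.9 216.4]]
1 0.2658 [[280.7 187.3]]
bar end top [[280.8 330.5]]
bar end top [[280.9 212.1]]
```

View pics/w2c.png

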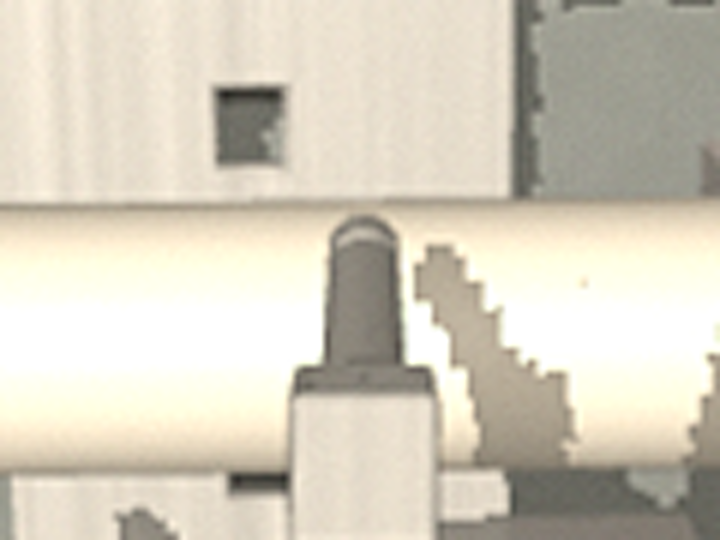

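The crop shows the hole at u 255.5–267.8, v 164.3–177.5. The clamp leg hangs straight at u=280.5, and the clamp sits about 1.5 mm toward tool −x.

```bash
python3 go.py .5134 -.1681 .3228 -8.9
```

```text
5.925 [ 0.51285104 -0.15077637  0.40274678] yaw -9.53 tilt [ 0. -0.] F [-0.1  0.4 -1.5]
inc [-0.017  -0.085   0.3997] turn z -0.0035
```

arm_command(
  increments=[
    [-0.017, -0.04, 0, 0, 0, -0.0035],
    [-0.017, -0.085, 0, 0, 0, -0.0035],
    [-0.017, -0.085, 0, 0, 0, -0.0035],
    [-0.017, -0.085, 0.05, 0, 0, -0.0035],
    [-0.017, -0.085, 0.1, 0, 0, -0.0035],
  ],
)

```text
t: 6.55
tool_pos: [0.5132, -0.1682, 0.3818]
orientation: [-0.244, -3.132, -0.0]
force: [0.5, 0.3, -1.8]
opening: 0.0156
gripper_force: 40.0
```

```bash
python3 - <<'E'
from h import *
c=snap('wrist','w3')
g=cv2.convertScaleAbs(c['image'][150:290,200:380],alpha=1.4)
cv2.imwrite('pics/w3c.png',cv2.resize(g,None,fx=4,fy=4,interpolation=cv2.INTER_CUBIC)[:,:,::-1])
x0,w=.51464,np.radians(8.9);ex=np.array([np.cos(w),-np.sin(w),0]);ey=np.array([np.sin(w),np.cos(w),0])
H=np.array([x0,-.17,.048])+.0017*ey
print('holes',proj(c,[H-.027*ex,H+.027*ex]).round(1))
s=read_state();Rt=R.from_rotvec(s['orientation']).as_matrix()
for dx in(0,-.0015): print(dx,proj(c,[s['tool_pos']+Rt@[dx+.033,0,.1878],s['tool_pos']+Rt@[dx+.033,0,.1978],s['tool_pos']+Rt@[dx+.031,0,.2618],s['tool_pos']+Rt@[dx+.027,0,.2658]]).round(1).tolist())
E
python3 go.py .5134 -.1681 .3228 -8.9
```

```text
holes [[281.  171.5]
 [280.9 230.6]]
0 [[282.1, 209.4], [282.0, 203.7], [281.6, 180.8], [281.6, 185.3]]
-0.0015 [[282.1, 212.4], [282.0, 206.6], [281.6, 183.0], [281.6, 187.4]]
6.6 [ 0.51287174 -0.16795106  0.37997217] yaw -8.91 tilt [-0.0026  0.0012] F [-1.1  0.7 -3.1]
inc [-0.0035 -0.0006  0.2859] turn z -0.0001
```

View pics/w3c.png

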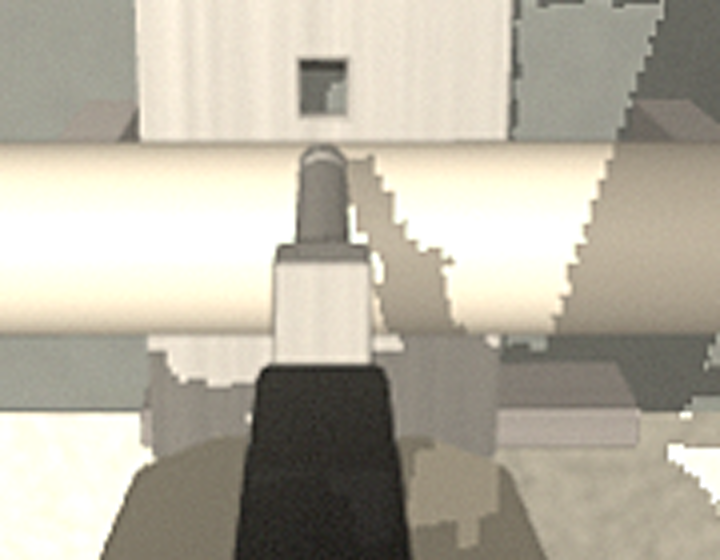

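The bar end sits at u=280.5 and the hole at u=280.6, so the legs line up with the holes along the pipe. I'll descend to just above the plate.

arm_command(
  increments=[
    [0, 0, 0.07, 0, 0, 0],
    [0, 0, 0.15, 0, 0, 0],
    [0, 0, 0.22, 0, 0, 0],
    [0, 0, 0.27, 0, 0, 0],
    [0, 0, 0.29, 0, 0, 0],
  ],
)

```text
t: 7.22
tool_pos: [0.5132, -0.1682, 0.3237]
orientation: [-0.244, -3.131, -0.001]
force: [-0.4, -0.5, -1.1]
opening: 0.0154
gripper_force: 40.0
```

arm_command(
  increments=[
    [0, 0, 0, 0, 0, 0],
    [0, 0, 0.005, 0, 0, 0],
    [0, 0, 0.01, 0, 0, 0],
    [0, 0, 0.015, 0, 0, 0],
    [0, 0, 0.02, 0, 0, 0],
  ],
)

```text
t: 7.85
tool_pos: [0.5134, -0.1683, 0.3208]
orientation: [0.244, 3.132, -0.0]
force: [1.1, -0.9, -1.3]
opening: 0.016
gripper_force: 40.0
```

```bash
python3 go.py .5134 -.1681 .3128 -8.9
```

```text
7.85 [ 0.51336125 -0.16831131  0.32077479] yaw -8.92 tilt [ 0.0002 -0.    ] F [ 1.1 -0.9 -1.3]
inc [-0.      0.0011  0.0399] turn z -0.0001
```

arm_command(
  increments=[
    [0, 0, 0.01, 0, 0, 0],
    [0, 0, 0.02, 0, 0, 0],
    [0, 0, 0.03, 0, 0, 0],
    [0, 0, 0.035, 0, 0, 0],
    [0, 0, 0.04, 0, 0, 0],
  ],
)

```text
t: 8.48
tool_pos: [0.5133, -0.1683, 0.3127]
orientation: [0.244, 3.132, -0.0]
force: [1.0, -0.3, -1.5]
opening: 0.0156
gripper_force: 40.0
```

arm_command(
  increments=[
    [0, 0, 0.004, 0, 0, 0],
    [0, 0, 0.008, 0, 0, 0],
    [0, 0, 0.012, 0, 0, 0],
    [0, 0, 0.015, 0, 0, 0],
    [0, 0, 0.015, 0, 0, 0],
  ],
)

```text
t: 9.1
tool_pos: [0.5133, -0.1683, 0.3097]
orientation: [-0.244, -3.132, -0.0]
force: [0.2, -0.2, -1.7]
opening: 0.0156
gripper_force: 40.0
```

arm_command(
  increments=[
    [0, 0, 0.005, 0, 0, 0],
    [0, 0, 0.01, 0, 0, 0],
    [0, 0, 0.015, 0, 0, 0],
    [0, 0, 0.02, 0, 0, 0],
    [0, 0, 0.025, 0, 0, 0],
  ],
)

```text
t: 9.72
tool_pos: [0.5134, -0.1683, 0.3047]
orientation: [0.244, 3.132, -0.0]
force: [0.2, -0.9, -1.0]
opening: 0.0158
gripper_force: 40.0
```

arm_command(
  increments=[
    [0, 0, 0.005, 0, 0, 0],
    [0, 0, 0.01, 0, 0, 0],
    [0, 0, 0.015, 0, 0, 0],
    [0, 0, 0.02, 0, 0, 0],
    [0, 0, 0.02, 0, 0, 0],
  ],
)

```text
t: 10.35
tool_pos: [0.5134, -0.1684, 0.301]
orientation: [0.244, 3.132, -0.001]
force: [0.3, -1.4, 3.0]
opening: 0.0157
gripper_force: 40.0
```

arm_command(
  increments=[
    [0, 0, 0.005, 0, 0, 0],
    [0, 0, 0.01, 0, 0, 0],
    [0, 0, 0.015, 0, 0, 0],
    [0, 0, 0.02, 0, 0, 0],
    [0, 0, 0.025, 0, 0, 0],
  ],
)

```text
t: 10.98
tool_pos: [0.5134, -0.1683, 0.2957]
orientation: [0.244, 3.132, 0.0]
force: [0.1, -0.5, 3.4]
opening: 0.0161
gripper_force: 40.0
```

arm_command(
  increments=[
    [0, 0, 0.004, 0, 0, 0],
    [0, 0, 0.008, 0, 0, 0],
    [0, 0, 0.012, 0, 0, 0],
    [0, 0, 0.016, 0, 0, 0],
    [0, 0, 0.02, 0, 0, 0],
  ],
)

```text
t: 11.6
tool_pos: [0.5135, -0.1684, 0.2922]
orientation: [0.244, 3.131, -0.0]
force: [-1.0, 0.0, 4.5]
opening: 0.016
gripper_force: 40.0
```

arm_command(
  increments=[
    [0, 0, 0.003, 0, 0, 0],
    [0, 0, 0.006, 0, 0, 0],
    [0, 0, 0.009, 0, 0, 0],
    [0, 0, 0.012, 0, 0, 0],
    [0, 0, 0.0125, 0, 0, 0],
  ],
)

```text
t: 12.22
tool_pos: [0.5132, -0.1682, 0.2888]
orientation: [-0.244, -3.131, -0.0]
force: [1.6, -0.7, -1.5]
opening: 0.0157
gripper_force: 40.0
```

arm_command(
  increments=[
    [0, 0, 0.0015, 0, 0, 0],
    [0, 0, 0.003, 0, 0, 0],
    [0, 0, 0.0045, 0, 0, 0],
    [0, 0, 0.006, 0, 0, 0],
    [0, 0, 0.006, 0, 0, 0],
  ],
)

```text
t: 12.85
tool_pos: [0.5133, -0.1683, 0.2881]
orientation: [0.244, 3.132, 0.0]
force: [0.0, 0.3, 0.7]
opening: 0.0159
gripper_force: 40.0
```

arm_command(
  increments=[
    [0, 0, 0.0005, 0, 0, 0],
    [0, 0, 0.001, 0, 0, 0],
    [0, 0, 0.0015, 0, 0, 0],
    [0, 0, 0.002, 0, 0, 0],
    [0, 0, 0.002, 0, 0, 0],
  ],
)

```text
t: 13.48
tool_pos: [0.5134, -0.1683, 0.2877]
orientation: [0.244, 3.132, -0.0]
force: [1.1, 0.1, 2.2]
opening: 0.0155
gripper_force: 40.0
```

```bash
python3 go.py .5134 -.1683 .2878 -8.9
```

```text
13.475 [ 0.51338413 -0.16831826  0.28772114] yaw -8.92 tilt [ 0.0002 -0.0001] F [1.1 0.1 2.2]
inc [-0.0001  0.0001 -0.0004] turn z -0.0001
```

Force is just starting to rise (offset about −1.5 N). One more small press.

arm_command(
  increments=[
    [0, 0, 0.0005, 0, 0, 0],
    [0, 0, 0.001, 0, 0, 0],
    [0, 0, 0.0015, 0, 0, 0],
    [0, 0, 0.002, 0, 0, 0],
    [0, 0, 0.002, 0, 0, 0],
  ],
)

```text
t: 14.1
tool_pos: [0.5134, -0.1683, 0.2876]
orientation: [0.244, 3.132, -0.0]
force: [-1.5, -0.4, 6.4]
opening: 0.0158
gripper_force: 40.0
```

arm_command(
  increments=[
    [0, 0, 0.001, 0, 0, 0],
    [0, 0, 0.001, 0, 0, 0],
    [0, 0, 0.001, 0, 0, 0],
    [0, 0, 0.001, 0, 0, 0],
    [0, 0, 0.001, 0, 0, 0],
  ],
)

```text
t: 14.72
tool_pos: [0.5134, -0.1683, 0.2876]
orientation: [0.244, 3.132, -0.0]
force: [-1.2, 2.0, 6.6]
opening: 0.0157
gripper_force: 40.0
```

arm_command(
  increments=[
    [0, 0, 0, 0, 0, 0],
    [0, 0, 0, 0, 0, 0],
    [0, 0, 0, 0, 0, 0],
    [0, 0, 0, 0, 0, 0],
    [0, 0, 0, 0, 0, 0],
  ],
  fingers=-1,
)

```text
t: 15.35
tool_pos: [0.5133, -0.1683, 0.287]
orientation: [-0.244, -3.132, -0.0]
force: [0.7, -0.2, -0.2]
opening: 0.0611
gripper_force: 0.0
```

arm_command(
  increments=[
    [0, 0, 0, 0, 0, 0],
    [0, 0, 0, 0, 0, 0],
    [0, 0, 0, 0, 0, 0],
    [0, 0, -0.02, 0, 0, 0],
    [0, 0, -0.06, 0, 0, 0],
  ],
)

```text
t: 15.98
tool_pos: [0.5132, -0.1682, 0.2992]
orientation: [-0.244, -3.131, -0.0]
force: [0.2, 0.6, 0.5]
opening: 0.0928
gripper_force: 0.0
```

arm_command(
  increments=[
    [0, 0, -0.1, 0, 0, 0],
    [0, 0, -0.25, 0, 0, 0],
    [0, 0, -0.4, 0, 0, 0],
    [0, 0, -0.55, 0, 0, 0],
    [0, 0, -0.6, 0, 0, 0],
  ],
)

```text
t: 16.6
tool_pos: [0.5138, -0.1685, 0.422]
orientation: [0.244, 3.128, -0.002]
force: [0.3, -1.1, -0.1]
opening: 0.093
gripper_force: 0.0
```

```bash
python3 - <<'E'
from h import *
b=snap('side','d4')['image'];a=snap('scene','s4')['image'];w=snap('wrist','w4')['image']
cr=lambda i,x,y:cv2.convertScaleAbs(cv2.resize(i[y:y+100,x:x+133],(400,300),interpolation=cv2.INTER_CUBIC),alpha=1.5)
o=np.vstack([np.hstack([cr(a,140,75),cr(b,250,50)]),np.hstack([cv2.resize(w,(400,300)),cv2.resize(b,(400,300))])])
cv2.imwrite('pics/fin.png',o[:,:,::-1])
# projected seated grip-top & bar-end corners
x0,wy=.51464,np.radians(8.9);ex=np.array([np.cos(wy),-np.sin(wy),0]);ey=np.array([np.sin(wy),np.cos(wy),0]);S=np.array([x0,-.17,.09])+.0017*ey
P=[S+sx*.021*ex+sy*.008*ey+[0,0,.042] for sx in(-1,1) for sy in(-1,1)]+[S+sx*.033*ex+sy*.006*ey+[0,0,.01] for sx in(-1,1) for sy in (-1,1)]
for n,x,y,ox in(('s4',140,75,0),('d4',250,50,400)): print(n,((proj(load(n),P)-[x,y])*[3.0075,3]+[ox,0]).round(0).tolist())
E
```

```text
s4 [[173.0, 91.0], [185.0, 102.0], [120.0, 113.0], [132.0, 124.0], [196.0, 124.0], [204.0, 132.0], [114.0, 159.0], [123.0, 168.0]]
d4 [[602.0, 102.0], [599.0, 115.0], [542.0, 96.0], [538.0, 109.0], [617.0, 144.0], [615.0, 154.0], [525.0, 134.0], [521.0, 144.0]]
```

View pics/fin.png

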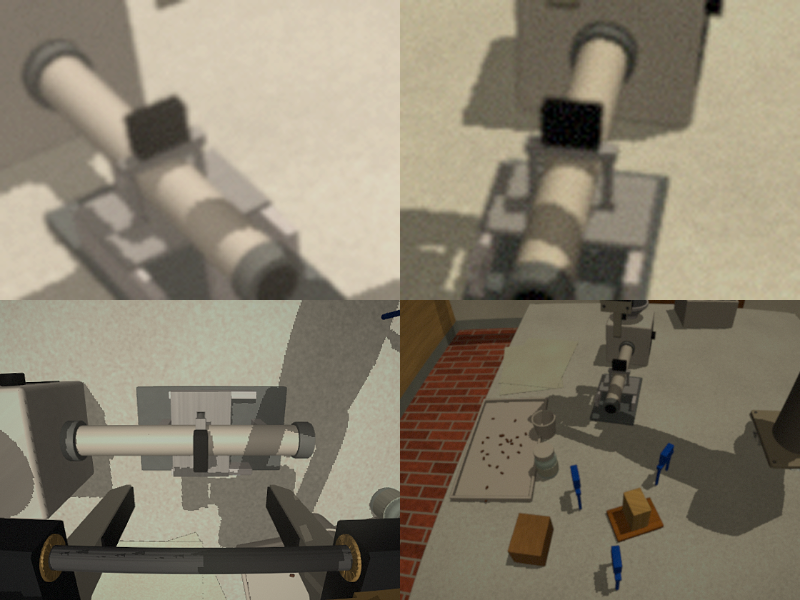

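The clamp sits on the pipe with its bar and grip within about 2 mm of the predicted seated outline in both fixed views. The jar, carton and cup have not moved.

```bash
python3 -c "
from plant import *
print(close_job())"
```

```text
the job is handed in; nothing more can be done
None
```

The clamp is seated on the pipe with both legs through the bracket plate. It was pressed home at about 8 N and released at 16 s of the 72 s allowed, with the jar, carton and cup untouched, and the job is handed in; no verdict was returned.

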